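Wedge the rocking hot plate

ROBOT

A 7-joint arm with a two-finger parallel gripper is mounted at the origin on the work surface. World frame = base frame: x ahead of the robot, y to its left, z up, the work surface at z = 0. Lengths are in m, angles in rad, forces in N, time in s.
With the tool pointing down it reaches from about 0.4 to 0.875 m from the base axis. Payload 19.3 kg.
Tool frame: the origin (TCP) lies at the very end of the fingers, on their centre line; the grasp point (between the pads) lies 19 mm behind it; z points along the fingers, y is the line along which they close (so a half turn about z gives the same grasp; the last joint's range is limited). The gripper opens to 85 mm and grips with 20 to 120 N. Pads are 22 mm wide; open, the fingers measure 114 mm over their backs; the gripper's body (76 mm by 85 mm) begins 54 mm behind the grasp point. The pads swing forward as they close: fully open they stand 13 mm farther back than shut.
Start: joints at [1.257, 0.521, -0.036, 1.599, 0.021, 1.021, -0.113], TCP at [0.151, -0.607, 0.231] pointing down, gripper open.
Joint ranges: [-2.91, 2.91], [-0.3, 2.13], [-1.5, 1.42], [0.17, 2.43], [-1.26, 4.41], [0.16, 1.93], [-2.52, 2.52]. Speed limits (rad/s): [1.89, 1.89, 2.39, 2.39, 3.01, 3.01, 3.01].

INTERFACE

Orientations are given as [roll, pitch, yaw] about the fixed x, y, z axes, in that order (R = Rz(yaw) Ry(pitch) Rx(roll)).
In Python, from workcell import bot gives the robot as it stands.
- The arm moves only by the tool jog_arm, never from a script. Its argument "motion" is a list of rows, each a list of 5 numbers: the shift along the tool's x, y, z scaled (see below), then the turn about the tool's z scaled (see below), then the opening, from 0 (shut) to 1 (fully open). A call has 1 to 12 rows; each row shifts and turns the commanded pose from where the row before left it, along the tool's axes as they then stand; what a row does not reach is not made up. The controller multiplies each number of a shift by 30 mm and each number of a turn by 0.08 rad. A row lasts 1/10 s, in which the tool goes at most 50 mm and 8.59 degrees, less where a joint would pass 70% of its speed; a pose out of reach is approached as far as the arm can. A call with a number of a shift or a turn outside -1 to 1 is refused whole. A call with a gripper value outside its range is refused whole. The fingers move at their own pace and stop on an object; "newtons" is the grip in N (left out, the last holds). Time passes only in rows, so rows that do not move let the fingers close. It gives the time, the measured TCP pose, the force, the opening and the grip force at its end, in the units of the state.
- bot.observe(): the state, without advancing time (a new reading comes with each control period).
- bot.grab_frame(name): name is "side" or "top" or "wrist"; returns a dict with "pixels" (480x640x3 uint8, red, green, blue), "fovy" (degrees; the focal length in pixels is half the picture's height over the tangent of half this angle, whatever the lens; pixels are square), "cx", "cy" (the principal point, pixels), "k1" (the pictures are not rectified: a ray, as slopes to the right and down, at radius r is drawn at 1 + k1 r^2 times it, then the intrinsics apply), "rvec" (rotation vector, rad) and "tvec" (3), from world to camera coordinates, as OpenCV has them; the wrist camera has in their place "mount" (4x4, takes a point from camera to tool coordinates, whose origin is the TCP and whose axes are the flange's). Camera axes: x right, y down, z forward; pixel columns grow to the right and rows downward; lengths in m; the calibration is good to about 2 mm. A picture is of the moment at which its call begins: read the wrist's pose just before it. There is no depth.
- bot.job_done(): hands the job in; it is judged then, once.
The state is a dict: "clock": time; "qpos": joint angles; "qd": joint speeds; "joint_efforts": joint torques, N m; "position": TCP position; "tool_rot": TCP orientation; "force": force on the tool from outside, world axes, zero at the start; "moment": the same for the moment, N m; "grip_width": finger opening in m; "finger_force": force on a finger pad.
Only numpy, scipy, OpenCV 4.12 (cv2) and the standard library are available. Lean on these libraries where they do the work, as an engineer would, in place of code of your own. Each camera call takes 0.05 s, during which the arm holds its last target. There are 200 camera calls.

TASK

The blue hot plate rocks because the foot under its orange corner pad is too short. With the fingers, push the yellow wedge, thin end first, under that foot until the plate no longer rocks yet still stands level, testing it by pressing on the orange pad, and finish while still holding the pad pressed down with about 10 N. Only push and press: do not lift or carry anything, do not shove the hot plate along, and leave everything else on the table alone.

Things in the scene. Friction and masses are not known exactly. Their poses are not given: they have to be found in the camera images.
- hotplate: Blue electric hot plate, 1.4 to 2.3 kg, dark round disc on top, yellow panel in front; held only by friction. Origin: table level, under the case's centre; x from front to back, y to the left seen from the front, z up. Case 210 x 210 mm, 22 to 67 mm above the origin; disc radius 72 mm, up to 76 mm. Domed feet, radius 12 mm, at (+-85, +-85) mm; the one at (-85, +85), front left, is short.
- corner_pad: Orange square pad, 34 x 34 mm, 4 mm thick, on the hot plate's front left corner, exactly above the short foot. Origin: centre of its top face, 71 mm above the table; axes as the hot plate's. Unwedged, the plate stands level on three feet, and a press over about 5 N here rocks the pad down 4 to 10 mm until the short foot meets the table.
- foot_mark (a point): Point on the short foot's vertical axis at table level, fixed to the hot plate, axes as the hot plate's. The short foot is domed, 12 mm in radius; when the plate stands level its lowest point hangs 4 to 10 mm above this point (differs from run to run).
- wedge: Yellow hard wedge, 110 x 46 mm, 90 g, flat on the table, thin end towards the short foot, clear of it. Origin: centre of its underside; x along it from thick to thin end, z up. Its top slopes evenly from 22 mm high at x = -55 mm to 2 mm at x = +55 mm. Friction about 0.6: it slides at about 0.6 N and stays where it is left, also under load; once snug under the foot it takes over 4 N to move further.
- wedge_tip (a point): Middle of the wedge's thin end, at its underside (wedge x = +55 mm). Same axes as the wedge.
- wedge_heel (a point): Middle of the upright flat end face at the wedge's thick end (46 mm wide, 22 mm high), 11 mm above the table; the face to push on. Same axes as the wedge.
- screwdriver: Bystander, leave alone: a screwdriver 170 mm long lying on the table. Origin at its middle.
- marker: Bystander, leave alone: a red marker pen, 120 mm long, 14 mm thick, lying. Origin at its middle.
- mug: Bystander, leave alone: a white mug, 80 mm across, 85 mm high. Origin at its middle, on its underside.
- saucepan: Bystander, leave alone: a steel pot, 170 mm across, 85 mm high. Origin at its middle, on its underside.
- bottle: Bystander, leave alone: an amber bottle, 56 mm across, 150 mm high. Origin at its middle, on its underside.
- carton: Bystander, leave alone: a small cardboard box, 90 x 120 mm, 55 mm high. Origin at its middle, on its underside.
- ruler: Bystander, leave alone: a white ruler with red marks, 200 x 30 mm, 4 mm thick, lying at the far left. Origin at its middle, on its underside.

How it is judged:
By the outcome, as a careful person would: the job done as asked, in the order asked, and still so for the second after the job is handed in, while the arm keeps its last pose, push and grip.
It also fails if it takes over 48 s, if anything falls off the work surface, if the arm or the gripper's body presses on something with over 40 N, if the wrist force passes 120 N, or if a joint passes its speed limit or range.

## Working session

There is one attempt and no reset: what is moved stays moved. The work goes in short steps, Python scripts to look and compute and a tool call to move; the robot and the scene stay as the last step left them, time stands still between calls to the robot, and variables do not carry over. Pictures are saved under pics/ and viewed, at most 10 in all, crops included, and the job is handed in when it is done.

Besides the shell and the picture viewer there is one more tool, called after "Call:" as name(argument=value, ...), one argument or row to a line, values as JSON. jog_arm: Moves the arm, as the interface text tells. Shifts and turns lie within -1 to 1; 1 stands for 30 mm of shift or 0.08 rad of turn. Its arguments: {"type":"object","properties":{"motion":{"type":"array","items":{"type":"array","items":{"type":"number"}}},"newtons":{"type":"number"}},"required":["motion"]}

```bash
mkdir -p pics; ls
cat > h.py <<'E'
import numpy as np, cv2, json
from workcell import bot
def grab(n,save):
    s=bot.observe(); f=bot.grab_frame(n)
    cv2.imwrite(f'pics/{save}.png',f['pixels'][:,:,::-1])
    d={k:np.array(v).tolist() for k,v in f.items() if k!='pixels'}
    d['pos']=np.array(s['position']).tolist(); d['rot']=np.array(s['tool_rot']).tolist()
    json.dump(d,open(f'pics/{save}.json','w')); return f,s
def cam(save):
    d=json.load(open(f'pics/{save}.json'))
    f=240/np.tan(np.radians(d['fovy'])/2); K=np.array([[f,0,d['cx']],[0,f,d['cy']],[0,0,1.]])
    if 'mount' in d:
        from scipy.spatial.transform import Rotation as R
        T=np.eye(4); T[:3,:3]=R.from_euler('xyz',d['rot']).as_matrix(); T[:3,3]=d['pos']
        W=np.linalg.inv(T@np.array(d['mount'])); Rm=W[:3,:3]; t=W[:3,3]
    else: Rm=cv2.Rodrigues(np.array(d['rvec'],float))[0]; t=np.array(d['tvec'],float)
    return K,np.array([d['k1'],0,0,0,0.]),Rm,t.reshape(3)
def back(save,pts,z):
    K,D,Rm,t=cam(save); u=cv2.undistortPoints(np.array(pts,float).reshape(-1,1,2),K,D)[:,0]
    z=np.broadcast_to(z,len(u)); C=-Rm.T@t; r=np.c_[u,np.ones(len(u))]@Rm
    return C+r*((z-C[2])/r[:,2])[:,None]
def proj(save,P):
    K,D,Rm,t=cam(save); return cv2.projectPoints(np.array(P,float),cv2.Rodrigues(Rm)[0],t,K,D)[0][:,0]
E
python3 -c "
from h import *
f,s=grab('top','top1'); grab('side','side1')
print(s); print({k:v for k,v in f.items() if k!='pixels'})"
```

```text
pics
{'clock': 0.0, 'qpos': array([ 1.25681198,  0.5220197 , -0.03633204,  1.60002212,  0.0211943 ,
        1.02112172, -0.11281534]), 'qd': array([ 1.73521950e-03,  6.90515223e-04,  6.68479207e-04, -3.97126888e-04,
       -7.45981465e-06,  1.76190752e-03, -2.65737507e-05]), 'joint_efforts': array([ 6.66721626e-04, -9.27102256e+01,  1.98153824e+00, -3.69922435e+01,
        1.81573274e-02,  8.30375677e-03, -4.75004313e-06]), 'position': array([ 0.1507409 , -0.60618221,  0.23071709]), 'tool_rot': array([-3.14040922e+00,  7.91715449e-05,  2.43760380e-01]), 'force': array([0.57034945, 0.91213999, 0.92756556]), 'moment': array([-0.04547692, -0.0243523 , -0.01683323]), 'finger_force': 0.0, 'grip_width': 0.08518827636512095}
{'fovy': 42.018268834447404, 'cx': 326.88934214255625, 'cy': 237.83059116364356, 'k1': -0.08847066764549477, 'rvec': array([ 2.21490401, -1.99792961,  0.1963132 ]), 'tvec': array([-0.05716587,  0.54876765,  1.41547112])}
```

View pics/top1.png

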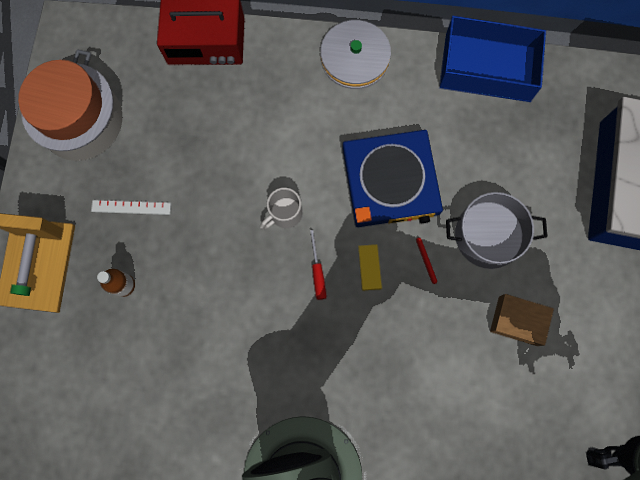

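View pics/side1.png

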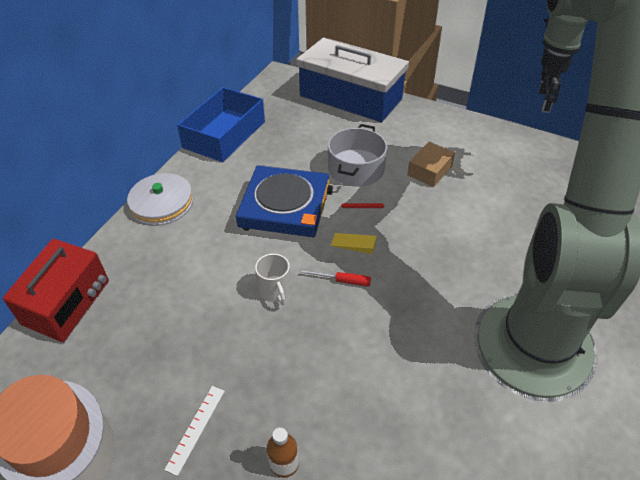

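The top view shows the wedge at about (371,267), its thin end up towards the plate, and the orange pad at (363,214). The screwdriver lies at (317,265) and the marker at (427,260). I'll enlarge this area.

```bash
python3 -c "
import cv2
a=cv2.imread('pics/top1.png')[200:300,300:450]; cv2.imwrite('pics/c1.png',cv2.convertScaleAbs(cv2.resize(a,None,fx=5,fy=5,interpolation=cv2.INTER_CUBIC),alpha=1.6))
a=cv2.imread('pics/side1.png')[160:265,230:390]; cv2.imwrite('pics/c2.png',cv2.convertScaleAbs(cv2.resize(a,None,fx=5,fy=5,interpolation=cv2.INTER_CUBIC),alpha=1.6))"
```

```text
(no output)
```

View pics/c1.png

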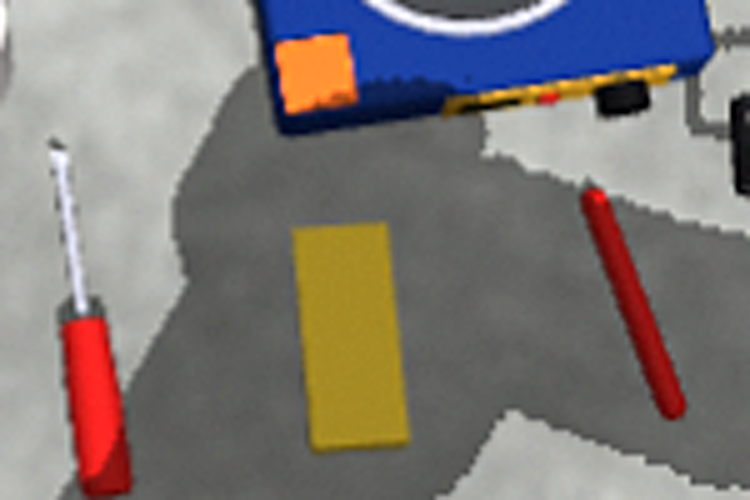

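View pics/c2.png

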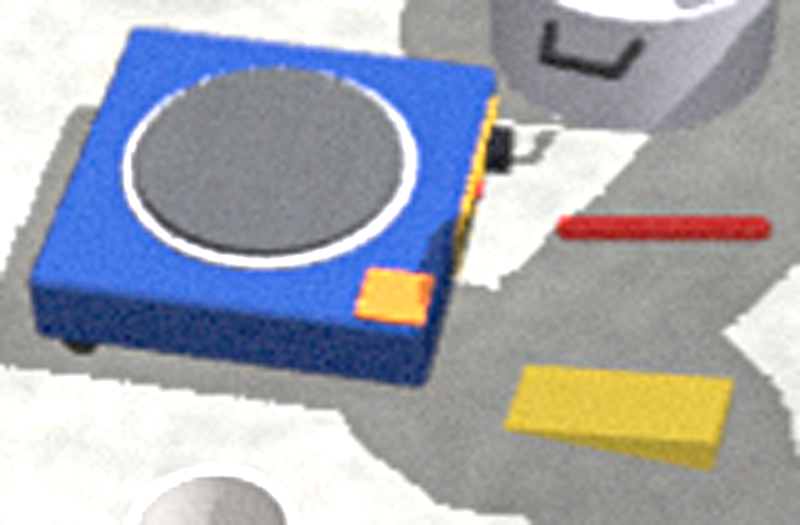

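The crops show the pad, the wedge corners and the heel clearly; next I turn them into positions.

```bash
python3 -c "
from h import *
def un(p,o): return (np.array(p,float)+.5)/5-.5+np.array(o)
np.set_printoptions(precision=4,suppress=True)
A=[(275,42),(350,34),(357,102),(284,113)];B=[(368,268),(433,276),(427,326),(355,318)]
a=back('top1',un(A,(300,200)),.071);b=back('side1',un(B,(230,160)),.071)
W=[(293,228),(387,222),(409,440),(313,448)];V=[(505,428),(524,365),(733,378),(715,443)]
z=[.002,.002,.022,.022]
w=back('top1',un(W,(300,200)),z);v=back('side1',un(V,(230,160)),z)
for n,x in (('padT',a),('padS',b),('wT',w),('wS',v)):
  print(n,x[:,:2].tolist(),x.mean(0)[:2],'sides',[round(np.linalg.norm(x[i]-x[i-1])*1e3,1) for i in range(4)])
for x in (w,v):
  t=x[:2].mean(0);h=x[2:].mean(0);print('tip',t,'heel',h,np.degrees(np.arctan2(*(t-h)[1::-1])))
# plate corners top image
c=back('top1',[(354.5,226.2),(442,213.5)],.067);print(c)
cs=back('side1',un([(33,283),(133,28),(496,70),(430,335)],(230,160)),.067);print(cs,cs.mean(0))
d=cs[0]-cs[3];print('plate yaw left edge',np.degrees(np.arctan2(d[1],d[0])));d=cs[1]-cs[2];print(np.degrees(np.arctan2(d[1],d[0])));
print([np.linalg.norm(cs[i]-cs[i-1]) for i in range(4)])
"
```

```text
padT [[0.6263913275003112, -0.05830799815568073], [0.6338732784071708, -0.09305243239475917], [0.6014893185762523, -0.0992438395068148], [0.5927253028890014, -0.0657209860271003]] [ 0.6136 -0.0791] sides [np.float64(34.5), np.float64(35.5), np.float64(33.0), np.float64(34.6)]
padS [[0.632567639935896, -0.08904420286497272], [0.6001238625639012, -0.09784434793024366], [0.5876508220518729, -0.06465928367916085], [0.6226609357471395, -0.05442994035220017]] [ 0.6108 -0.0765] sides [np.float64(36.0), np.float64(33.6), np.float64(35.5), np.float64(36.5)]
wT [[0.5520793741393013, -0.07683661917907954], [0.5597233562245394, -0.12212927662016829], [0.4518794621215314, -0.14063701212670388], [0.44345591933842354, -0.0956806030118169]] [ 0.5018 -0.1088] sides [np.float64(112.0), np.float64(45.9), np.float64(111.2), np.float64(45.7)]
wS [[0.5490474599075882, -0.07580751981479872], [0.5584346885323151, -0.12068663460501428], [0.4497801906277691, -0.14061140458759547], [0.4417864913294369, -0.09488010809785408]] [ 0.4998 -0.108 ] sides [np.float64(110.8), np.float64(45.9), np.float64(112.3), np.float64(46.4)]
tip [ 0.5559 -0.0995  0.002 ] heel [ 0.4477 -0.1182  0.022 ] 9.790057176822343
tip [ 0.5537 -0.0982  0.002 ] heel [ 0.4458 -0.1177  0.022 ] 10.238046196679923
[[ 0.5836 -0.0623  0.067 ]
 [ 0.6354 -0.2648  0.067 ]]
[[ 0.7848 -0.0106  0.067 ]
 [ 0.8394 -0.2086  0.067 ]
 [ 0.6396 -0.2615  0.067 ]
 [ 0.5853 -0.0631  0.067 ]] [ 0.7123 -0.136   0.067 ]
plate yaw left edge 14.752520402903498
14.806482770854693
[np.float64(0.20626533641615433), np.float64(0.2054249029225891), np.float64(0.2066448201446293), np.float64(0.20561546385561752)]
```

Call:
jog_arm(
  motion=[
    [0.77, -0.84, 0, 0, 0],
    [0.77, -0.84, 0, 0, 0],
    [0.77, -0.84, 0, 0, 0],
    [0.77, -0.84, 0, 0, 0],
    [0.77, -0.84, 0, 0, 0],
    [0.77, -0.84, 0, 0, 0],
    [0.77, -0.84, 0, 0, 0],
    [0.77, -0.84, 0, 0, 0],
    [0.77, -0.84, 0, 0, 0],
    [0.77, -0.84, 0, 0, 0],
    [0.77, -0.84, 0, 0, 0],
    [0.77, -0.84, 0, 0, 0],
  ],
)

```text
clock: 1.3
position: [0.3472, -0.2448, 0.2312]
tool_rot: [-3.142, 0.0, 0.244]
force: [0.5, -0.5, 0.6]
grip_width: -0.0003
finger_force: 0.0
```

Call:
jog_arm(
  motion=[
    [0.77, -0.84, 0, 0, 0],
    [0.77, -0.84, 0, 0, 0],
    [0.77, -0.84, 0, 0, 0],
    [0.77, -0.84, 0, 0, 0],
    [0, 0, 0, 0, 0],
    [0, 0, 0, 0, 0],
  ],
)

```text
clock: 1.9
position: [0.4122, -0.1256, 0.2311]
tool_rot: [-3.141, 0.0, 0.245]
force: [-0.4, -0.6, -0.4]
grip_width: -0.0002
finger_force: 0.0
```

```bash
python3 -c "
from h import *
grab('wrist','w1')
print(proj('w1',[(.447,-.118,.022),(.555,-.099,.002),(.611,-.077,.071),(.412,-.1256,.0)]))"
```

```text
[[323.35059937 182.99063605]
 [330.91838333  74.55506946]
 [323.38843162 -23.11037021]
 [322.37273967 212.70287311]]
```

View pics/w1.png

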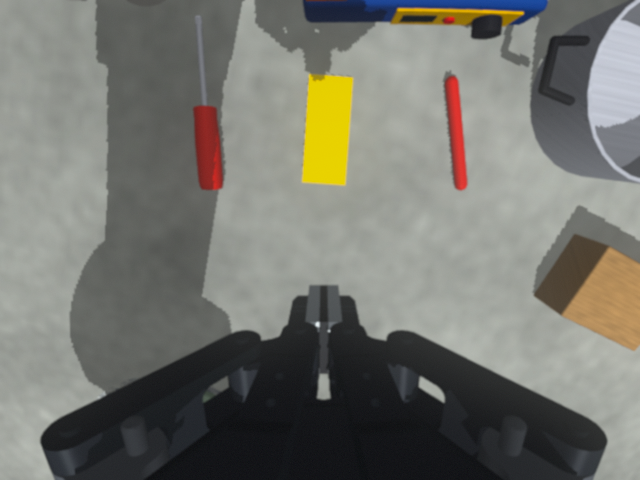

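The wrist view confirms it: the heel edge midpoint is at about (324,184) and the tip at (330,75), both within about 2 mm of the prediction. The fingers are in line with the wedge, so I'll descend and push.

Call:
jog_arm(
  motion=[
    [0, 0, 0.94, 0, 0],
    [0, 0, 0.94, 0, 0],
    [0, 0, 0.94, 0, 0],
    [0, 0, 0.94, 0, 0],
    [0, 0, 0.94, 0, 0],
    [0, 0, 0.94, 0, 0],
    [0, 0, 0.94, 0, 0],
    [0, 0, 0.9, 0, 0],
    [0, 0, 0, 0, 0],
    [0, 0, 0, 0, 0],
  ],
)

```text
clock: 2.95
position: [0.4117, -0.1266, 0.0072]
tool_rot: [-3.141, 0.001, 0.243]
force: [0.6, 0.0, 0.3]
grip_width: 0.0001
finger_force: 0.0
```

Call:
jog_arm(
  motion=[
    [0.3, 0, 0, 0, 0],
    [0.3, 0, 0, 0, 0],
    [0.2, 0, 0, 0, 0],
    [0.2, 0, 0, 0, 0],
    [0.2, 0, 0, 0, 0],
    [0.2, 0, 0, 0, 0],
    [0.2, 0, 0, 0, 0],
    [0.2, 0, 0, 0, 0],
    [0.2, 0, 0, 0, 0],
    [0.2, 0, 0, 0, 0],
    [0, 0, 0, 0, 0],
  ],
)

```text
clock: 4.05
position: [0.4772, -0.1098, 0.0069]
tool_rot: [3.142, -0.001, 0.244]
force: [-0.2, -0.3, 0.2]
grip_width: -0.0001
finger_force: 0.0
```

```bash
python3 -c "
from h import *
grab('side','s2')
a=cv2.imread('pics/s2.png')[190:270,260:390]; cv2.imwrite('pics/c3.png',cv2.convertScaleAbs(cv2.resize(a,None,fx=6,fy=6,interpolation=cv2.INTER_CUBIC),alpha=1.6))"
```

```text
(no output)
```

View pics/c3.png

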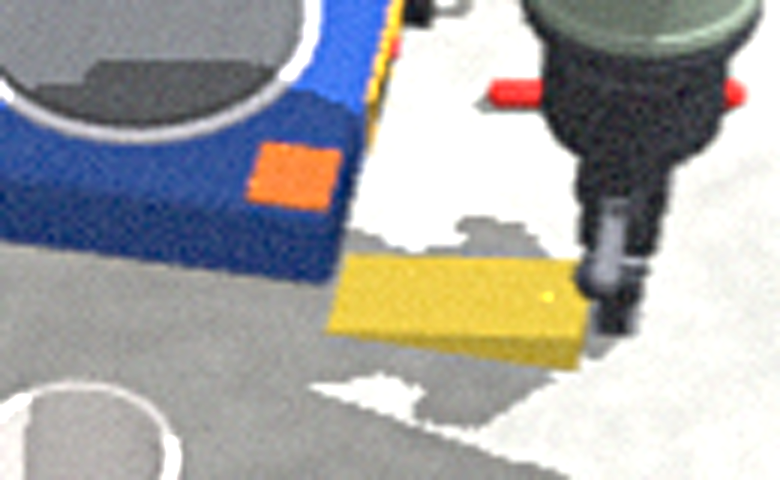

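The wedge is in contact with the fingers: the tip's left corner is at crop (327,330) and the heel's left corner at about (583,343). Now I check alignment.

```bash
python3 -c "
from h import *
P=(np.array([(327,330),(345,254),(583,343)])+.5)/6-.5+[260,190]
x=back('s2',P,[.002,.002,.022]);print(x)
d=x[0]-x[2];print(np.degrees(np.arctan2(d[1],d[0])),np.linalg.norm(d))"
```

```text
[[ 0.58851356 -0.05968958  0.002     ]
 [ 0.60077059 -0.10359301  0.002     ]
 [ 0.47989427 -0.08247387  0.022     ]]
11.846763001974498 0.11277089719960626
```

Call:
jog_arm(
  motion=[
    [0.15, 0, 0, 0, 0],
    [0.15, 0, 0, 0, 0],
    [0.1, 0, 0, 0, 0],
    [0.1, 0, 0, 0, 0],
    [0, 0, 0, 0, 0],
  ],
)

```text
clock: 4.6
position: [0.4912, -0.1063, 0.0069]
tool_rot: [-3.142, -0.0, 0.244]
force: [0.5, 0.3, 0.6]
grip_width: -0.0002
finger_force: 0.0
```

Call:
jog_arm(
  motion=[
    [0.07, 0, 0, 0, 0],
    [0.07, 0, 0, 0, 0],
    [0.07, 0, 0, 0, 0],
    [0, 0, 0, 0, 0],
  ],
)

```text
clock: 5.0
position: [0.4973, -0.1048, 0.0069]
tool_rot: [-3.142, -0.0, 0.244]
force: [0.7, -0.3, -0.6]
grip_width: -0.0001
finger_force: 0.0
```

Call:
jog_arm(
  motion=[
    [0.07, 0, 0, 0, 0],
    [0.07, 0, 0, 0, 0],
    [0, 0, 0, 0, 0],
  ],
)

```text
clock: 5.3
position: [0.5014, -0.1038, 0.0069]
tool_rot: [-3.142, -0.0, 0.244]
force: [-0.6, -0.3, 0.5]
grip_width: -0.0001
finger_force: 0.0
```

Call:
jog_arm(
  motion=[
    [0.07, 0, 0, 0, 0],
    [0, 0, 0, 0, 0],
  ],
)

```text
clock: 5.5
position: [0.5033, -0.1034, 0.0069]
tool_rot: [3.142, -0.0, 0.244]
force: [-0.0, -0.8, 0.6]
grip_width: 0.0002
finger_force: 0.0
```

Call:
jog_arm(
  motion=[
    [0.07, 0, 0, 0, 0],
    [0.07, 0, 0, 0, 0],
    [0, 0, 0, 0, 0],
  ],
)

```text
clock: 5.8
position: [0.5075, -0.1022, 0.0069]
tool_rot: [-3.142, -0.0, 0.244]
force: [0.1, -1.0, 1.2]
grip_width: -0.0001
finger_force: 0.0
```

Call:
jog_arm(
  motion=[
    [0.07, 0, 0, 0, 0],
    [0, 0, 0, 0, 0],
  ],
)

```text
clock: 6.0
position: [0.5094, -0.1018, 0.0069]
tool_rot: [-3.142, -0.0, 0.244]
force: [-0.4, -0.6, -0.6]
grip_width: 0.0
finger_force: 0.0
```

Call:
jog_arm(
  motion=[
    [0.07, 0, 0, 0, 0],
    [0, 0, 0, 0, 0],
  ],
)

```text
clock: 6.2
position: [0.5115, -0.1013, 0.0069]
tool_rot: [-3.142, -0.0, 0.244]
force: [-0.9, -0.9, -0.1]
grip_width: -0.0001
finger_force: 0.0
```

Call:
jog_arm(
  motion=[
    [0.07, 0, 0, 0, 0],
    [0, 0, 0, 0, 0],
  ],
)

```text
clock: 6.4
position: [0.5135, -0.1008, 0.0069]
tool_rot: [-3.142, -0.0, 0.244]
force: [0.3, -1.2, -0.7]
grip_width: 0.0
finger_force: 0.0
```

Call:
jog_arm(
  motion=[
    [0.06, 0, 0, 0, 0],
    [0, 0, 0, 0, 0],
  ],
)

```text
clock: 6.6
position: [0.5152, -0.1004, 0.0069]
tool_rot: [-3.142, -0.0, 0.244]
force: [0.2, 0.6, -0.1]
grip_width: -0.0
finger_force: 0.0
```

Call:
jog_arm(
  motion=[
    [0.06, 0, 0, 0, 0],
    [0, 0, 0, 0, 0],
  ],
)

```text
clock: 6.8
position: [0.517, -0.0999, 0.0069]
tool_rot: [-3.142, -0.0, 0.244]
force: [0.1, 0.8, 0.1]
grip_width: 0.0003
finger_force: 0.0
```

Call:
jog_arm(
  motion=[
    [0.06, 0, 0, 0, 0],
    [0, 0, 0, 0, 0],
  ],
)

```text
clock: 7.0
position: [0.5188, -0.0995, 0.0069]
tool_rot: [-3.142, -0.0, 0.244]
force: [-0.1, -0.1, -0.7]
grip_width: 0.0002
finger_force: 0.0
```

Call:
jog_arm(
  motion=[
    [0.06, 0, 0, 0, 0],
    [0, 0, 0, 0, 0],
  ],
)

```text
clock: 7.2
position: [0.5204, -0.0991, 0.0069]
tool_rot: [-3.142, -0.0, 0.244]
force: [-0.7, -0.2, -0.1]
grip_width: -0.0001
finger_force: 0.0
```

Call:
jog_arm(
  motion=[
    [0.06, 0, 0, 0, 0],
    [0, 0, 0, 0, 0],
  ],
)

```text
clock: 7.4
position: [0.5222, -0.0986, 0.0069]
tool_rot: [-3.142, -0.0, 0.244]
force: [0.4, -0.4, -0.3]
grip_width: -0.0002
finger_force: 0.0
```

Call:
jog_arm(
  motion=[
    [0.06, 0, 0, 0, 0],
    [0, 0, 0, 0, 0],
  ],
)

```text
clock: 7.6
position: [0.524, -0.0982, 0.0069]
tool_rot: [-3.142, -0.0, 0.244]
force: [-0.6, -0.8, -0.1]
grip_width: -0.0001
finger_force: 0.0
```

Call:
jog_arm(
  motion=[
    [0.03, 0, 0, 0, 0],
    [0.03, 0, 0, 0, 0],
  ],
)

```text
clock: 7.8
position: [0.5255, -0.0979, 0.0069]
tool_rot: [-3.142, 0.0, 0.244]
force: [-1.0, 0.8, 0.0]
grip_width: 0.0001
finger_force: 0.3
```

Call:
jog_arm(
  motion=[
    [0.03, 0, 0, 0, 0],
    [0.03, 0, 0, 0, 0],
  ],
)

```text
clock: 8.0
position: [0.5273, -0.0974, 0.0069]
tool_rot: [-3.142, 0.0, 0.244]
force: [-0.7, 0.1, -0.4]
grip_width: 0.0001
finger_force: 0.3
```

```bash
python3 -c "
from h import *
grab('side','s3')
a=[cv2.imread(f'pics/{n}.png')[190:270,250:380] for n in('side1','s3')]
cv2.imwrite('pics/c4.png',cv2.convertScaleAbs(cv2.resize(np.vstack(a),None,fx=3.7,fy=3.7,interpolation=cv2.INTER_CUBIC),alpha=1.6))"
```

```text
(no output)
```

View pics/c4.png

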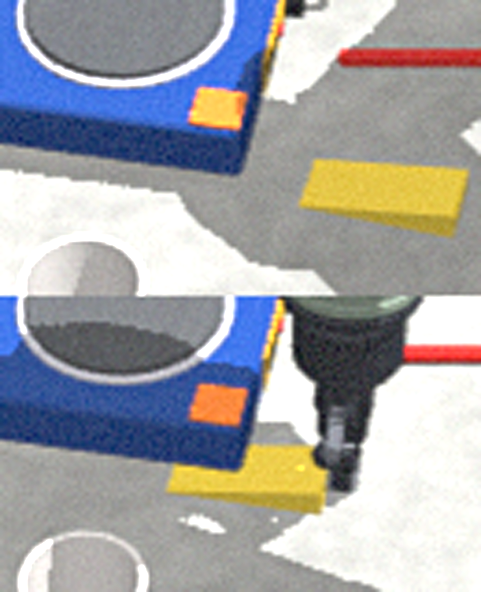

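The plate hasn't moved (pad at (218,107) before and (218,403−296) now), and the wedge runs under its front-left corner with no contact yet. I continue in 1 mm rows.

Call:
jog_arm(
  motion=[
    [0.03, 0, 0, 0, 0],
    [0.03, 0, 0, 0, 0],
  ],
)

```text
clock: 8.25
position: [0.5288, -0.0971, 0.0069]
tool_rot: [-3.142, 0.0, 0.244]
force: [-1.3, -0.2, 2.1]
grip_width: 0.0002
finger_force: 1.6
```

Call:
jog_arm(
  motion=[
    [0.03, 0, 0, 0, 0],
    [0.03, 0, 0, 0, 0],
  ],
)

```text
clock: 8.45
position: [0.53, -0.0968, 0.0068]
tool_rot: [-3.142, 0.002, 0.243]
force: [-6.7, -1.8, 6.1]
grip_width: 0.0
finger_force: 3.6
```

Call:
jog_arm(
  motion=[
    [0.03, 0, 0, 0, 0],
    [0.03, 0, 0, 0, 0],
  ],
)

```text
clock: 8.65
position: [0.5312, -0.0966, 0.0068]
tool_rot: [-3.142, 0.003, 0.243]
force: [-10.3, -2.1, 7.5]
grip_width: -0.0003
finger_force: 5.2
```

Contact came at about x=0.528 and it is now snug. I back off, rise and go over the pad for a press test.

Call:
jog_arm(
  motion=[
    [-0.3, 0, 0, 0, 0],
    [-0.37, 0, 0, 0, 0],
    [0, 0, -0.85, 0, 0],
    [0, 0, -0.85, 0, 0],
    [0, 0, -0.85, 0, 0],
    [0, 0, -0.85, 0, 0],
    [0.85, 0, 0, 0, 0],
    [0.85, 0, 0, 0, 0],
    [0.85, 0, 0, 0, 0],
    [0.85, 0, 0, 0, 0],
    [0, 0, 0, 0, 0],
    [0, 0, 0, 0, 0],
  ],
)

```text
clock: 9.85
position: [0.6114, -0.0764, 0.1085]
tool_rot: [-3.141, 0.0, 0.244]
force: [-0.3, -0.3, -0.4]
grip_width: -0.0002
finger_force: 0.0
```

Call:
jog_arm(
  motion=[
    [0, 0, 0.4, 0, 0],
    [0, 0, 0.4, 0, 0],
    [0, 0, 0.2, 0, 0],
    [0, 0, 0, 0, 0],
  ],
)

```text
clock: 10.25
position: [0.611, -0.0764, 0.0775]
tool_rot: [-3.141, 0.002, 0.244]
force: [0.5, 0.0, 0.7]
grip_width: -0.0002
finger_force: 0.0
```

Call:
jog_arm(
  motion=[
    [0, 0, 0.1, 0, 0],
    [0, 0, 0.05, 0, 0],
    [0, 0, 0, 0, 0],
  ],
)

```text
clock: 10.55
position: [0.6119, -0.0764, 0.0744]
tool_rot: [-3.142, -0.0, 0.244]
force: [-1.6, 0.0, -0.0]
grip_width: -0.0
finger_force: 0.0
```

Call:
jog_arm(
  motion=[
    [0, 0, 0.03, 0, 0],
    [0, 0, 0, 0, 0],
  ],
)

```text
clock: 10.75
position: [0.6119, -0.0764, 0.0736]
tool_rot: [3.142, -0.0, 0.244]
force: [0.8, 0.1, -0.2]
grip_width: 0.0003
finger_force: 0.0
```

Call:
jog_arm(
  motion=[
    [0, 0, 0.02, 0, 0],
    [0, 0, 0, 0, 0],
  ],
)

```text
clock: 10.95
position: [0.6119, -0.0764, 0.0729]
tool_rot: [-3.142, 0.0, 0.244]
force: [-0.2, -0.2, 0.4]
grip_width: 0.0001
finger_force: 0.0
```

Call:
jog_arm(
  motion=[
    [0, 0, 0.02, 0, 0],
    [0, 0, 0, 0, 0],
  ],
)

```text
clock: 11.15
position: [0.6119, -0.0763, 0.0722]
tool_rot: [-3.142, 0.0, 0.244]
force: [0.1, -0.2, -0.6]
grip_width: -0.0001
finger_force: 0.0
```

Call:
jog_arm(
  motion=[
    [0, 0, 0.02, 0, 0],
    [0, 0, 0, 0, 0],
  ],
)

```text
clock: 11.35
position: [0.6119, -0.0764, 0.0716]
tool_rot: [-3.142, 0.0, 0.244]
force: [-0.4, -0.1, -0.6]
grip_width: -0.0002
finger_force: 0.0
```

Call:
jog_arm(
  motion=[
    [0, 0, 0.02, 0, 0],
    [0, 0, 0, 0, 0],
  ],
)

```text
clock: 11.55
position: [0.6119, -0.0764, 0.0711]
tool_rot: [-3.142, 0.0, 0.244]
force: [0.7, 0.6, 0.3]
grip_width: 0.0003
finger_force: 0.0
```

Call:
jog_arm(
  motion=[
    [0, 0, 0.015, 0, 0],
    [0, 0, 0, 0, 0],
  ],
)

```text
clock: 11.75
position: [0.6119, -0.0763, 0.0709]
tool_rot: [3.142, -0.0, 0.244]
force: [-2.4, -0.3, 5.8]
grip_width: 0.0001
finger_force: 2.7
```

Call:
jog_arm(
  motion=[
    [0, 0, 0.015, 0, 0],
    [0, 0, 0, 0, 0],
  ],
)

```text
clock: 11.95
position: [0.612, -0.0763, 0.0708]
tool_rot: [3.141, -0.0, 0.244]
force: [-4.6, 0.3, 10.8]
grip_width: 0.0002
finger_force: 5.7
```

Call:
jog_arm(
  motion=[
    [0, 0, 0.015, 0, 0],
    [0, 0, 0, 0, 0],
  ],
)

```text
clock: 12.15
position: [0.612, -0.0763, 0.0707]
tool_rot: [3.141, -0.0, 0.244]
force: [-5.8, 0.4, 17.3]
grip_width: -0.0001
finger_force: 8.8
```

Call:
jog_arm(
  motion=[
    [-0.01, 0, -0.018, 0, 0],
    [0, 0, 0, 0, 0],
    [0, 0, 0, 0, 0],
  ],
)

```text
clock: 12.45
position: [0.6119, -0.0763, 0.0708]
tool_rot: [3.141, -0.001, 0.244]
force: [-1.8, 1.5, 8.9]
grip_width: -0.0001
finger_force: 4.4
```

Call:
jog_arm(
  motion=[
    [0, 0, 0.003, 0, 0],
    [0, 0, 0, 0, 0],
    [0, 0, 0, 0, 0],
    [0, 0, 0, 0, 0],
    [0, 0, 0, 0, 0],
  ],
)

```text
clock: 12.95
position: [0.6119, -0.0763, 0.0708]
tool_rot: [3.141, -0.001, 0.244]
force: [-2.5, 0.9, 10.2]
grip_width: 0.0002
finger_force: 5.0
```

```bash
python3 -c "
from h import *
F=[]
for i in range(8): f,s=grab('side','s4'); F.append(s['force'])
print(np.mean(F,0),s['position'])
a=[cv2.imread(f'pics/{n}.png')[190:270,250:380] for n in('side1','s4')]
cv2.imwrite('pics/c5.png',cv2.convertScaleAbs(cv2.resize(np.vstack(a),None,fx=3.7,fy=3.7,interpolation=cv2.INTER_CUBIC),alpha=1.6))"
```

```text
[-2.3357619   0.57085464 10.0388706 ] [ 0.611945   -0.07634183  0.07082656]
```

View pics/c5.png

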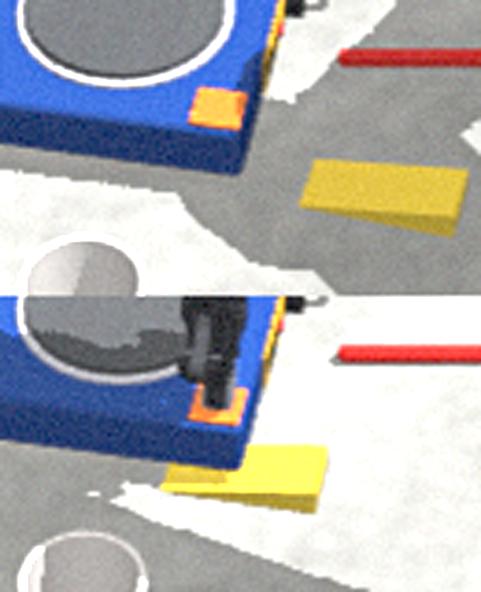

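The plate is unmoved and level, the wedge is under the foot, and the fingers press the pad at a steady 10.0 N. I'm handing the job in.

```bash
python3 -c "
from workcell import bot
print(bot.job_done())"
```

```text
the job is handed in; nothing more can be done
None
```

The wedge is snug under the short foot; the plate stayed level and didn't rock under a press of up to 17 N on the orange pad, and I handed the job in at about 13 s with the pad held at about 10 N (no verdict was returned).

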